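# Unpack a dust filter from its carton and fit it in the suction unit

## Task

Fold both flaps of the cardboard carton right back, well past upright, then lift out the filter that stands inside, lay it flat on the bare bench beside the carton with its blue gasket down, and let go of it. Then pick it up again and set it down, without slamming it, flat and fully home between the steel brackets on top of the grey suction unit, blue gasket down. Leave the flaps folded back, the terracotta drum standing in the carton, and everything else on the bench where it is.

Things in the scene. Friction and masses are not known exactly. Their poses are not given: they have to be found in the camera images.
- carton: Brown cardboard carton, fixed to the bench, 150 (x) x 115 (y) x 115 high, walls and floor 5 thick, open top with a flap on its +y and on its -y rim. Origin: centre of its underside; z up. Stands at about y = +0.26 or -0.26 m, swapped at random with the suction unit.
- flap_l (a joint): Angle (rad) of the flap on the carton's +y rim: 0 = closed flat, 1.57 = upright, stop at 2.6 (folded out and down). It starts ajar and stays where it is left. Flap: 146 long (carton x), 45 from hinge to free edge, 4 thick. Closed, the two flaps leave a 25 mm gap between their free edges, wider when ajar. A level push on a low edge jams: swing it up and round.
- flap_l_hinge (a point): Middle of the hinge line of flap_l: 57.5 from the carton's middle towards +y, 115 above the bench; the line runs along the carton's x.
- flap_l_edge (a point): Middle of the free edge of flap_l.
- flap_r (a joint): The same for the flap hinged on the carton's -y rim.
- flap_r_hinge (a point): Middle of the hinge line of flap_r, 57.5 from the carton's middle towards -y, 115 above the bench.
- flap_r_edge (a point): Middle of the free edge of flap_r.
- filter: Loose box-shaped filter cassette, about 130 g, 60 (own x) x 30 (own y) x 90 (own z): white frame, grey-white pleats on the +y face, blue gasket layer on the -y face. Starts standing on end in the carton, z up, x roughly along the carton's x, its top 20 below the rim. Origin: centre of its lower 60 x 30 end as it stands. Lying gasket down, its y points up.
- filter_center (a point): Centre of the filter cassette, 45 from the origin along its z; 15 above the surface when it lies flat.
- seat: Grey suction unit, fixed, 170 (x) x 140 (y) x 60 high, green hose at its +x side. Steel brackets 40 high on its flat top bound a pocket 98 (x) x 68 (y) over a black grille: end walls at both x ends with 13 mm returns at the corners; both y sides are open for 72 in the middle, for fingers. The filter's 90 side goes along x, either way round. Origin: centre of underside.
- seat_in (a point): Centre of the pocket's floor, on the unit's top, 60 above the bench; axes as the unit.
- drum: Bystander: terracotta-coloured sanding drum, 40 across, 52 high with a 16 wide, 10 high steel hub on top, standing in the carton beside the filter on the +x side. Origin: centre of its underside.
- bottle: Bystander: yellow glue bottle with a red cap, 48 across, 130 high, standing behind the carton. Origin: underside.
- tin: Bystander: tin with a blue label, 54 across, 55 high, standing in front of the carton. Origin: underside.
- jar: Bystander: glass jar with a black lid, 56 across, 85 high, on the middle of the bench, near or far. Origin: underside.
- cork: Bystander: cork block 60 x 70 x 45 high, on the middle of the bench, far or near. Origin: underside.
- screwdriver: Bystander: screwdriver, 170 long along its x, lying in front of the suction unit. Origin: under its middle.
- insole: Bystander: white and blue shoe insole, 180 long (x) x 70 wide x 15 thick, lying at the back of the bench. Origin: underside.
Things that resemble listed ones, but are neither listed nor needed, are in the scene too. There is more than one size of the carton; the job needs the middle-sized. What is shaped like the filter but purple is not meant.

How it is judged:
By the outcome, as a careful person would: the job done as asked, in the order asked, and still so for the second after the job is handed in, with the robot touching nothing.
It also fails if it takes over 72 s, if anything falls off the work surface, if the arm or the gripper's body presses on something with over 40 N, if the wrist force passes 120 N, or if a joint passes its speed limit or range.

## Robot

A 7-joint arm with a two-finger parallel gripper is mounted at the origin on the work surface. World frame = base frame: x ahead of the robot, y to its left, z up, the work surface at z = 0. Lengths are in mm, angles in rad, forces in N, time in s.
With the tool pointing down it reaches from about 400 to 875 mm from the base axis. Payload 4.4 kg.
Tool frame: the origin (TCP) lies on the centre line of the jaws, within the pads' length; the fingertips stand 25 mm ahead of it and the grasp point (between the pads) lies 6 mm ahead of it; z points along the fingers, y is the line along which they close (so a half turn about z gives the same grasp; the last joint's range is limited). The gripper opens to 85 mm and grips with 20 to 120 N. Pads are 22 mm wide; open, the fingers measure 114 mm over their backs; the gripper's body (76 mm by 85 mm) begins 54 mm behind the grasp point. The pads swing forward as they close: fully open they stand 13 mm farther back than shut.
Start: joints at [1.232, 0.628, 0.038, 1.517, -0.027, 0.996, -0.02], TCP at [175.155, -625.97, 256.313] pointing down, gripper open.
Joint ranges: [-3.06, 3.06], [-0.37, 2.12], [-1.25, 1.32], [0.18, 2.47], [-1.1, 4.24], [0.23, 1.98], [-2.94, 2.94]. Speed limits (rad/s): [2.57, 2.57, 3.14, 3.14, 3.14, 3.14, 3.14].

## Interface

Orientations are given as a unit quaternion [x, y, z, w].
In Python, from cell import bot gives the robot as it stands. The module is installed in compiled form; this text tells all that it offers.
- The arm moves only by the tool move_arm, never from a script. Its argument "rows" is a list of rows, each a list of 2 entries, a list of its own where there are three numbers: the shift along the world's x, y, z as a fraction of full scale, then the turn, a rotation vector about the world's x, y, z as a fraction of full scale. A call has 1 to 8 rows; each row shifts and turns the commanded pose from where the row before left it; what a row does not reach is not made up. Full scale, the value 1, is 0.03 m for a shift and 0.08 rad for a turn. A row lasts 1/12 s, in which the tool goes at most 41.7 mm and 7.16 degrees, less where a joint would pass 70% of its speed; a pose out of reach is approached as far as the arm can. A call with a number of a shift or a turn outside -1 to 1 is refused whole. A call with a gripper value outside its range is refused whole. "gripper" is the opening, from -1 (shut) to 1 (fully open), set as the call begins (left out, the last holds). The fingers move at their own pace and stop on an object; "squeeze" is the grip in N (left out, the last holds). Time passes only in rows, so rows that do not move let the fingers close. It gives the time, the measured TCP pose, the force, the opening and the grip force at its end, in the units of the state.
- bot.state(): the state, without advancing time (a new reading comes with each control period).
- bot.grab_frame(name): name is "scene" or "top" or "wrist"; returns (picture, depth): 480x640x3 uint8, red, green, blue; 480x640 float32, mm along the optical axis (not along the pixel's ray), 0 where there is no reading.
- bot.camera_params(name): a dict with "fx", "fy", "cx", "cy" (pixels), "R" (3x3) and "t" (3): a world point X has camera coordinates R X + t; the wrist camera has in their place "hand_eye" (4x4, takes a point from camera to tool coordinates, whose origin is the TCP and whose axes are the flange's). Camera axes: x right, y down, z forward; pixel columns grow to the right and rows downward; lengths in mm; the calibration is good to about 2 mm. A picture is of the moment at which its call begins: read the wrist's pose just before it. camera_params takes no time and is no camera call.
- bot.finish_job(): hands the job in; it is judged then, once.
The state is a dict: "clock": time; "joint_positions": joint angles; "joint_velocities": joint speeds; "joint_torque": joint torques, N m; "tool_pos": TCP position; "tool_rot": TCP orientation; "force": force on the tool from outside, world axes, zero at the start; "wrist_torque": the same for the moment, N m; "gripper_width": finger opening in mm; "gripper_force": force on a finger pad.
Only numpy, scipy, OpenCV 4.12 (cv2) and the standard library are available. Lean on these libraries where they do the work, as an engineer would, in place of code of your own. Each camera call takes 0.05 s, during which the arm holds its last target. There are 200 camera calls.

## Working session

There is one attempt and no reset: what is moved stays moved. The work goes in short steps, Python scripts to look and compute and a tool call to move; the robot and the scene stay as the last step left them, time stands still between calls to the robot, and variables do not carry over. Pictures are saved under pics/ and viewed, at most 10 in all, crops included, and the job is handed in when it is done.

Besides the shell and the picture viewer there is one more tool, called after ">>>" in YAML: its name, and indented under it one key for each argument. move_arm: Moves the arm, as the interface text tells. Its arguments: {"type":"object","properties":{"rows":{"type":"array"},"gripper":{"type":"number"},"squeeze":{"type":"number"}},"required":["rows"]}

```bash
mkdir -p pics
cat > h.py <<'E'
from cell import bot
import numpy as np, cv2
from scipy.spatial.transform import Rotation as Rn
def grab(n):
    s=bot.state(); p,d=bot.grab_frame(n); c=bot.camera_params(n)
    if 'hand_eye' in c:
        T=np.eye(4); T[:3,:3]=Rn.from_quat(s['tool_rot']).as_matrix(); T[:3,3]=s['tool_pos']
        M=T@np.array(c['hand_eye'])
    else:
        R=np.array(c['R']);M=np.eye(4);M[:3,:3]=R.T;M[:3,3]=-R.T@np.array(c['t'])
    v,u=np.mgrid[0:480,0:640]
    P=np.stack([(u-c['cx'])/c['fx']*d,(v-c['cy'])/c['fy']*d,d],-1)@M[:3,:3].T+M[:3,3]
    P[d==0]=np.nan
    np.savez(''+n+'.npz',p=p,P=P)
    return p,P
def save(name,p): cv2.imwrite('pics/'+name+'.png',cv2.cvtColor(p,cv2.COLOR_RGB2BGR))
E
python3 - <<'E'
from h import *
for n in('scene','top'):
    p,P=grab(n); save(n+'1',p)
    c=bot.camera_params(n); print(n,c)
print(bot.camera_params('wrist'));print(bot.state())
E
```

```text
scene {'fx': 614.8226621738097, 'fy': 614.8226621738097, 'cx': 324.3303644592811, 'cy': 230.79782657266594, 'R': array([[-0.21234501,  0.97712788,  0.0114328 ],
       [ 0.71988406,  0.16433224, -0.67436033],
       [-0.66081506, -0.13496676, -0.73831391]]), 't': array([ 203.47065094, -340.81368631, 1886.7802867 ])}
top {'fx': 461.2365898574191, 'fy': 461.2365898574191, 'cx': 318.05367077470515, 'cy': 236.32225385932702, 'R': array([[ 0.00951673, -0.99965501,  0.02448026],
       [-0.99272069, -0.01238448, -0.1198009 ],
       [ 0.12006275, -0.02316195, -0.99249608]]), 't': array([ -98.06421096,  591.7639272 , 1080.83264617])}
{'fx': 351.8558218145896, 'fy': 351.8558218145896, 'cx': 314.78346865956263, 'cy': 243.16661526927402, 'hand_eye': array([[ 5.06717811e-04, -9.64260415e-01, -2.64955837e-01,
         6.67335064e+01],
       [ 9.99999655e-01,  6.63159701e-04, -5.00992972e-04,
         4.27202978e-01],
       [ 6.58795725e-04, -2.64955492e-01,  9.64260418e-01,
        -1.18383860e+02],
       [ 0.00000000e+00,  0.00000000e+00,  0.00000000e+00,
         1.00000000e+00]])}
{'clock': 0.1, 'joint_positions': array([ 1.2321944 ,  0.62926686,  0.03844652,  1.51829537, -0.02699281,
        0.9962794 , -0.02001712]), 'joint_velocities': array([ 0.0017646 , -0.00340065,  0.00115394, -0.00141528, -0.00171674,
        0.00128295,  0.00127987]), 'joint_torque': array([ 3.38567770e-03, -5.64531040e+01,  1.23073909e+00, -1.93971705e+01,
        1.12999423e-02,  5.48339303e-03, -4.12514950e-06]), 'tool_pos': array([ 175.01453062, -625.44841117,  255.46370922]), 'tool_rot': array([ 9.90712468e-01,  1.35970790e-01, -1.30436432e-04, -8.55581846e-04]), 'force': array([-0.2989211,  0.3273927,  0.4526767]), 'wrist_torque': array([ 0.01623282, -0.03601744, -0.03507944]), 'gripper_force': 0.0, 'gripper_width': 85.0163058607838}
```

View pics/scene1.png

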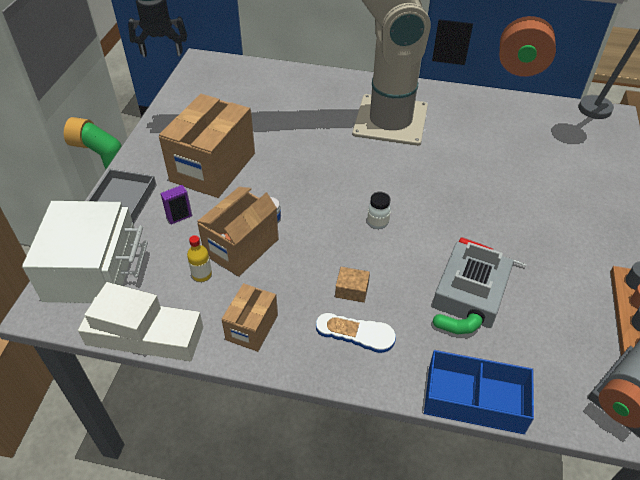

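View pics/top1.png

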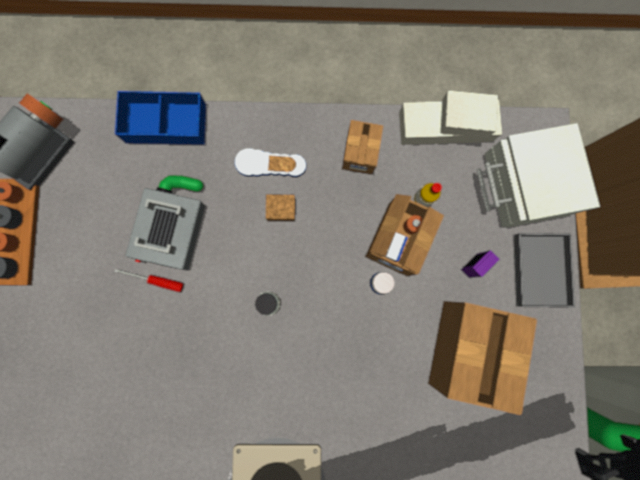

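Top view: there are three cartons: large (487,357), middle (405,235) with the filter (397,247) and drum (412,224) inside, and small (362,147). The purple decoy is at (480,263) and the seat at (165,228). By its size and contents, the middle carton is the right one. I'll check it in a close crop.

Run:
```python
from h import *
z=np.load('top.npz');p=z['p'];P=z['P']
a=cv2.resize(p[185:285,355:455],(600,600),interpolation=cv2.INTER_CUBIC)
b=cv2.resize(p[180:280,115:215],(600,600),interpolation=cv2.INTER_CUBIC)
im=np.hstack([cv2.resize(a,(400,400)),cv2.resize(b,(400,400))]); save('crop1',im)
for n in('top','scene'):
    Q=np.load(n+'.npz')['P'].reshape(-1,3)
    # carton top region, 
    for nm,(cx,cy),z0,z1,r in[('carton',(520,-260),100,175,150),('seat',(520,260),55,66,140),('brack',(520,260),92,106,140),('jar',(380,0),60,95,120),('cork',(560,0),38,52,120)]:
        m=(np.hypot(Q[:,0]-cx,Q[:,1]-cy)<r)&(Q[:,2]>z0)&(Q[:,2]<z1)
        if m.sum()>5:
            rect=cv2.minAreaRect(Q[m][:,:2].astype(np.float32)); print(n,nm,m.sum(),Q[m].mean(0).round(),rect)
```

```text
top carton 2202 [ 585. -288.  130.] ((590.4036865234375, -290.729248046875), (120.67391204833984, 146.2124786376953), 65.89379119873047)
top seat 3006 [587. 275.  59.] ((592.9988403320312, 277.0123291015625), (140.4408721923828, 144.37649536132812), 77.83135223388672)
top brack 240 [595. 271.  99.] ((605.529052734375, 274.7745361328125), (81.01849365234375, 109.92301177978516), 77.88031005859375)
top jar 384 [431.  26.  84.] ((431.1267395019531, 26.741443634033203), (47.6646614074707, 48.48759841918945), 26.899948120117188)
top cork 533 [652.   2.  44.] ((560.9674072265625, 5.790069580078125), (70.29208374023438, 237.96925354003906), 87.34505462646484)
scene carton 1736 [ 596. -272.  130.] ((589.5021362304688, -290.47064208984375), (125.9776840209961, 147.36415100097656), 66.36176300048828)
scene seat 1839 [589. 276.  60.] ((593.3703002929688, 278.8144836425781), (139.68934631347656, 144.10899353027344), 77.80601501464844)
scene brack 282 [593. 274.  98.] ((606.4506225585938, 275.82470703125), (79.93465423583984, 116.83065795898438), 77.7986068725586)
scene jar 337 [439.  28.  79.] ((432.635986328125, 27.000816345214844), (53.19256591796875, 47.82030487060547), 19.032642364501953)
scene cork 513 [626.   6.  44.] ((560.7568359375, 7.142814636230469), (70.77872467041016, 238.45321655273438), 86.9023208618164)
```

View pics/crop1.png

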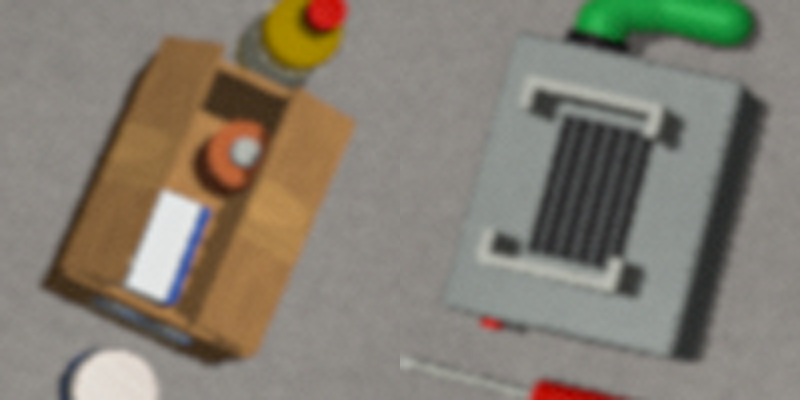

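```bash
cat >> h.py <<'E'
def loc(Q,c,deg):
    a=np.radians(deg);e=np.array([[np.cos(a),np.sin(a)],[-np.sin(a),np.cos(a)]])
    L=np.array(Q,float);L[:,:2]=(L[:,:2]-c)@e.T;return L
E
python3 - <<'E'
from h import *
pc=lambda x:np.percentile(x,[1,50,99]).round(1)
for n in('top','scene'):
    z=np.load(n+'.npz');Q=z['P'].reshape(-1,3);C=z['p'].reshape(-1,3).astype(int)
    hsv=cv2.cvtColor(z['p'],cv2.COLOR_RGB2HSV).reshape(-1,3).astype(int)
    def rect(nm,m):
        r=cv2.minAreaRect(Q[m][:,:2].astype(np.float32));print(n,nm,m.sum(),np.round(r[0],1),np.round(r[1],1),round(r[2],1),Q[m].mean(0).round(1))
    S=np.hypot(Q[:,0]-600,Q[:,1]-276)<130
    rect('seattop',S&(abs(Q[:,2]-60)<4)&(hsv[:,1]<80))
    rect('brk',S&(abs(Q[:,2]-98)<5))
    L=loc(Q,[600,275],-12.2)
    g=(abs(L[:,0])<55)&(abs(L[:,1])<40)&(abs(L[:,2]-60)<5)&(C.sum(1)<150); rect('grille',g)
    L=loc(Q,[590,-290.6],-24.1); I=(abs(L[:,0])<100)&(abs(L[:,1])<100)
    for s in(1,-1):
        m=I&(abs(L[:,0])<65)&(L[:,1]*s>8)&(L[:,1]*s<60)&(L[:,2]>116)&(L[:,2]<170)
        if m.sum()>20:
            k=np.polyfit(L[m][:,1]*s,L[m][:,2],1);print(n,'flap',s,m.sum(),k,'ang',np.degrees(np.arctan(-k[0])),'y',pc(L[m][:,1]),'z',pc(L[m][:,2]),'zhinge',np.polyval(k,57.5))
    m=I&(abs(L[:,2]-95)<6)&(abs(L[:,0])<70)&(abs(L[:,1])<50)
    rect('filtany',m)
    w=m&(hsv[:,1]<50)&(C.sum(1)>350)
    if w.sum()>5: rect('filtwhite',w);print(pc(L[w][:,0]),pc(L[w][:,1]))
    b=m&(hsv[:,0]>100)&(hsv[:,0]<130)&(hsv[:,1]>90)
    if b.sum()>5: rect('blue',b);print(pc(L[b][:,0]),pc(L[b][:,1]))
    d=I&(abs(L[:,0])<70)&(abs(L[:,1])<50)&(abs(L[:,2]-58)<10)&(hsv[:,1]>100)
    if d.sum()>5: rect('drum',d)
    for nm,c,rr in(('bottle',(650,-330),0),('tin',(470,-250),0)):pass
    for nm,h0,h1,s0 in(('tinlid',0,180,-1),('bot',20,32,150)):
        k=(Q[:,1]<-150)&(Q[:,0]<560 if nm=='tinlid' else Q[:,0]>620)&(abs(Q[:,2]-55)<4 if nm=='tinlid' else Q[:,2]>30)&(Q[:,1]>-420)&(hsv[:,0]>=h0)&(hsv[:,0]<h1)&(hsv[:,1]>s0)&~((abs(L[:,0])<80)&(abs(L[:,1])<65))
        if nm=='tinlid':k&=np.hypot(Q[:,0]-450,Q[:,1]+250)<70
        if k.sum()>5: rect(nm,k)
E
```

```text
top seattop 3479 [605.3 274.6] [139.8 169.5] 77.8 [603.  273.6  59.5]
top brk 275 [605.8 274.7] [ 81.1 110.4] 77.9 [605.2 274.3  98.8]
top grille 97 [605.7 276.1] [48.6 76.2] 79.5 [609.4 277.5  59.7]
top flap 1 882 [ -1.19960015 189.43990902] ang 50.185037868145315 y [29.3 44.2 59.4] z [116.8 136.9 153.4] zhinge 120.4629003058812
top flap -1 1009 [ -0.43933265 144.28908744] ang 23.717452102157726 y [-58.9 -37.3 -17.2] z [117.1 127.9 138.1] zhinge 119.02746011506122
top filtany 343 [ 564.5 -272.3] [30.3 59.9] 68.5 [ 564.4 -272.1   94.2]
top filtwhite 269 [ 564.7 -271.5] [29.1 60.3] 65.6 [ 565.6 -269.1   94.1]
[-60.4 -31.2  -1.3] [-2.8  9.8 21.3]
top blue 41 [ 558.6 -282.3] [ 4.9 54.6] 69.8 [ 559.4 -282.3   94.5]
[-58.5 -31.9  -4.9] [-8.3 -4.8 -2.2]
top drum 153 [ 590.1 -298.5] [ 34.1 128.2] 56.9 [ 624.4 -320.4   55.4]
top tinlid 332 [ 481.6 -248.1] [47.2 48.4] 0.4 [ 482.  -247.8   54.2]
top bot 227 [ 694.5 -352. ] [43.5 35.3] 28.4 [ 691.5 -349.1   87.8]
scene seattop 2477 [607.7 275.7] [139.6 173.5] 77.9 [616.5 275.4  59.8]
scene brk 328 [606.5 275.8] [ 79.9 117. ] 77.8 [611.  275.6  98.1]
scene grille 232 [592.9 278.1] [53.6 58.8] 77.4 [594.1 277.7  60.2]
scene flap 1 894 [ -1.154126   188.36366583] ang 49.09249337250879 y [30.  45.2 59.4] z [116.8 136.1 153.4] zhinge 122.0014207930672
scene flap -1 494 [ -0.42961055 143.56284679] ang 23.248870222834043 y [-57.6 -33.5 -14.4] z [117.2 129.7 138.7] zhinge 118.860240271171
scene filtany 36 [ 573.6 -315.3] [ 37.8 129.3] 65.4 [ 521.2 -289.6   94.6]
scene drum 61 [ 566.3 -321.5] [ 46.5 118.8] 85.1 [ 574.3 -317.2   57. ]
scene tinlid 39 [ 473.8 -233.1] [36.4 11.9] 38.8 [ 473.4 -234.4   54.7]
scene bot 329 [ 705.9 -352. ] [37.7 45.6] 38.7 [ 709.9 -351.1   85.1]
```

The crop confirms it: white filter with its blue edge towards carton −y, and the drum to its +x.

- **Carton:** centre (590, −290.6), yaw −24°.
- **Flaps:** at 50° and 23.5°.
- **Filter:** (564.6, −272).
- **Seat pocket:** (605.5, 275), yaw −12.2°.

Sizes and heights match the description. Now I'll move, with the fingers shut.

>>> move_arm:
  rows:
    - [[0.45,0.37,0.2],[0,0,0.99]]
    - [[0.45,0.37,0.2],[0,0,0.99]]
    - [[0.45,0.37,0.2],[0,0,0.99]]
    - [[0.45,0.37,0.2],[0,0,0.99]]
    - [[0.45,0.37,0.2],[0,0,0.99]]
    - [[0.45,0.37,0.2],[0,0,0.99]]
    - [[0.45,0.37,0.2],[0,0,0.99]]
    - [[0.45,0.37,0.2],[0,0,0.99]]
  gripper: -1

```text
clock: 0.77
tool_pos: [283.6, -536.3, 304.2]
tool_rot: [0.898, 0.44, -0.0, -0.0]
force: [-0.3, 0.0, 0.9]
gripper_width: 0.3
gripper_force: 0.0
```

Run:
```python
from h import *
s=bot.state();print(s['clock'],s['joint_positions'].round(3),s['tool_pos'].round(1),Rn.from_quat(s['tool_rot']).as_matrix().round(3),s['gripper_width'])
```

```text
0.7667 [ 1.127  0.52  -0.14   1.58   0.08   1.048  0.304] [ 283.6 -536.3  304.2] [[ 0.614  0.79  -0.001]
 [ 0.79  -0.614  0.001]
 [ 0.    -0.001 -1.   ]] 0.31050268386888996
```

>>> move_arm:
  rows:
    - [[0.448,0.365,0],[0,0,0.984]]
    - [[0.448,0.365,0],[0,0,0.984]]
    - [[0.448,0.365,0],[0,0,0.984]]
    - [[0.448,0.365,0],[0,0,0.984]]
    - [[0.448,0.365,0],[0,0,0.984]]
    - [[0.448,0.365,0],[0,0,0.984]]
    - [[0.448,0.365,0],[0,0,0.984]]
    - [[0.448,0.365,0],[0,0,0.984]]

```text
clock: 1.43
tool_pos: [391.0, -448.8, 303.9]
tool_rot: [0.718, 0.696, -0.0, -0.001]
force: [-0.4, 0.2, -1.3]
gripper_width: 0.1
gripper_force: 0.0
```

>>> move_arm:
  rows:
    - [[0.448,0.365,0],[0,0,0.984]]
    - [[0.448,0.365,0],[0,0,0.984]]
    - [[0.448,0.365,0],[0,0,0.984]]
    - [[0.448,0.365,0],[0,0,0.984]]
    - [[0.448,0.365,0],[0,0,0.984]]
    - [[0.448,0.365,0],[0,0,0.984]]
    - [[0.448,0.365,0],[0,0,0.984]]
    - [[0.448,0.365,0],[0,0,0.984]]

```text
clock: 2.1
tool_pos: [498.5, -361.4, 303.9]
tool_rot: [0.467, 0.884, 0.0, -0.0]
force: [-0.6, -0.7, 0.4]
gripper_width: -0.3
gripper_force: 0.0
```

>>> move_arm:
  rows:
    - [[0.448,0.365,0],[0,0,0.984]]
    - [[0.448,0.365,0],[0,0,0.984]]
    - [[0.448,0.365,-0.2],[0,0,0.984]]
    - [[0.448,0.365,-0.4],[0,0,0.984]]
    - [[0.448,0.365,-0.5],[0,0,0.984]]
    - [[0.448,0.365,-0.5],[0,0,0.984]]
    - [[0.448,0.365,-0.5],[0,0,0.984]]
    - [[0,0,-0.5],[0,0,0]]

```text
clock: 2.77
tool_pos: [595.0, -281.2, 225.3]
tool_rot: [0.207, 0.978, 0.002, 0.001]
force: [0.5, -0.4, -0.4]
gripper_width: 0.0
gripper_force: 0.0
```

Run:
```python
from h import *
p,P=grab('wrist');save('w1',p)
s=bot.state();print(s['clock'],s['joint_positions'].round(3),s['tool_pos'].round(1),Rn.from_quat(s['tool_rot']).as_matrix().round(3),s['gripper_width'])
Q=P.reshape(-1,3);L=loc(Q,[590,-290.6],-24.1)
for sg in(1,-1):
  for x0 in range(-75,75,25):
    m=(L[:,0]>x0)&(L[:,0]<x0+25)&(L[:,1]*sg>10)&(L[:,1]*sg<60)&(L[:,2]>117)&(L[:,2]<160)
    if m.sum()>50: print(sg,x0,m.sum(),np.percentile(L[m][:,1]*sg,[1,99]).round(1),np.percentile(L[m][:,2],[1,99]).round(1))
```

```text
2.8167 [ 0.734  0.735 -0.589  1.519  0.446  1.03   1.181] [ 591.8 -282.4  221.8] [[-0.913  0.408 -0.005]
 [ 0.408  0.913  0.004]
 [ 0.006  0.002 -1.   ]] -0.30302865956732583
1 -75 1521 [30.1 59.5] [117.6 153.8]
1 -50 1799 [30.1 59.6] [120.2 153.8]
1 -25 1656 [30.1 59.7] [120.5 153.8]
1 0 1475 [30.1 59.5] [120.9 153.7]
1 25 1043 [32.5 59.7] [119.8 153.5]
1 50 277 [42.3 59.9] [119.4 141.8]
-1 -75 2235 [16.3 58.1] [118.7 138.5]
-1 -50 2630 [16.3 58.1] [119.4 138.6]
-1 -25 2417 [16.4 58.2] [119.5 138.4]
-1 0 2174 [16.4 58.1] [119.9 138.7]
-1 25 2011 [16.4 58.2] [119.3 138.3]
-1 50 557 [20.4 58.4] [119.3 137.2]
```

View pics/w1.png

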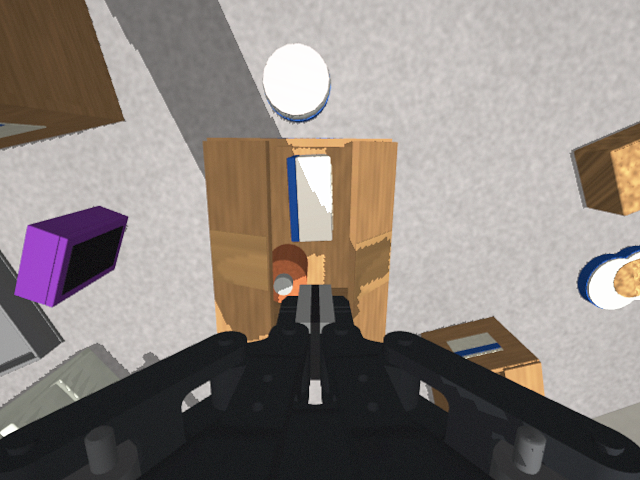

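The wrist view matches the measurements: flap_r edge near column 270, flap_l edge near column 350, filter at (310,198), drum at (288,280). Next I go down into the gap and swing flap_l round.

>>> move_arm:
  rows:
    - [[0,0,-0.5],[0,0,0]]
    - [[0,0,-0.5],[0,0,0]]
    - [[0,0,-0.5],[0,0,0]]
    - [[0,0,-0.5],[0,0,0]]
    - [[0,0,-0.5],[0,0,0]]
    - [[0,0,-0.4],[0,0,0]]
    - [[0,0,0],[0,0,0]]

```text
clock: 3.4
tool_pos: [590.2, -285.5, 136.7]
tool_rot: [0.211, 0.977, 0.0, -0.003]
force: [-0.9, -0.3, -0.4]
gripper_width: 0.1
gripper_force: 0.0
```

>>> move_arm:
  rows:
    - [[0.1,0.22,0.13],[0,0,0]]
    - [[0.1,0.23,0.3],[0,0,0]]
    - [[0.1,0.23,0.3],[0,0,0]]
    - [[0.09,0.19,0.22],[0,0,0]]
    - [[0.09,0.19,0.22],[0,0,0]]
    - [[0.11,0.24,0],[0,0,0]]
    - [[0.11,0.24,0],[0,0,0]]
    - [[0.12,0.26,-0.2],[0,0,0]]

```text
clock: 4.07
tool_pos: [618.0, -230.8, 169.5]
tool_rot: [0.211, 0.978, -0.0, 0.001]
force: [-0.3, -0.3, 0.5]
gripper_width: 0.0
gripper_force: 0.4
```

```bash
cat >> h.py <<'E'
def flaps():
    for n in('top','scene'):
        p,P=grab(n);L=loc(P.reshape(-1,3),[590,-290.6],-24.1)
        h=cv2.cvtColor(p,cv2.COLOR_RGB2HSV).reshape(-1,3).astype(int)
        for s in(1,-1):
            m=(abs(L[:,0])<68)&(L[:,1]*s>5)&(L[:,1]*s<110)&(L[:,2]>117)&(L[:,2]<170)&(h[:,1]>60)&(h[:,0]<25)
            if m.sum()>20:
                k=np.percentile(L[m][:,1]*s,[2,50,98]).round(1); print(n,s,m.sum(),'y',k,'z',np.percentile(L[m][:,2],[2,50,98]).round(1),'slope',np.polyfit(L[m][:,1]*s,L[m][:,2],1)[0].round(2))
def st():
    s=bot.state();Rm=Rn.from_quat(s['tool_rot']).as_matrix()
    print(s['clock'].__round__(2),'q',s['joint_positions'].round(2),s['tool_pos'].round(1),'x',Rm[:,0].round(3),'y',Rm[:,1].round(3),'z',Rm[:,2].round(3),'F',s['force'].round(1),'w',round(s['gripper_width'],1),round(s['gripper_force'],1))
    return s
E
python3 -c "
from h import *
flaps();st()"
```

```text
top 1 255 y [59.3 71.3 81.4] z [118.1 141.2 156. ] slope 1.67
top -1 134 y [17.  27.4 48.5] z [122.3 132.2 138.3] slope -0.43
scene 1 117 y [57.9 83.8 87.6] z [117.6 150.6 155.7] slope 1.34
scene -1 424 y [14.9 34.2 56.1] z [118.4 128.9 138.4] slope -0.44
4.17 q [ 0.62  0.79 -0.55  1.56  0.48  0.93  1.06] [ 617.1 -228.5  167.3] x [-0.912  0.409  0.002] y [0.409 0.912 0.001] z [-0.001  0.002 -1.   ] F [ 0.   0.1 -0. ] w 0.2 0.0
```

>>> move_arm:
  rows:
    - [[0.07,0.15,-0.14],[0,0,0]]
    - [[0.07,0.15,-0.15],[0,0,0]]
    - [[0,0,0],[0,0,0]]
    - [[-0.1,-0.22,0.5],[0,0,0]]
    - [[-0.3,-0.67,0.3],[0,0,0]]
    - [[-0.3,-0.67,0],[0,0,0]]
    - [[-0.3,-0.67,0],[0,0,0]]
    - [[-0.03,-0.07,0],[0,0,0]]

```text
clock: 4.83
tool_pos: [587.3, -297.5, 183.1]
tool_rot: [0.214, 0.977, -0.002, -0.001]
force: [-0.5, -1.5, 0.1]
gripper_width: 0.3
gripper_force: 0.0
```

>>> move_arm:
  rows:
    - [[0,0,0],[0,0,0]]
    - [[0,0,-0.5],[0,0,0]]
    - [[0,0,-0.5],[0,0,0]]
    - [[0,0,-0.5],[0,0,0]]
    - [[0,0,-0.2],[0,0,0]]
    - [[0,0,0],[0,0,0]]

```text
clock: 5.33
tool_pos: [589.6, -289.5, 131.0]
tool_rot: [0.21, 0.978, 0.001, -0.002]
force: [0.1, 0.2, -0.9]
gripper_width: -0.1
gripper_force: 0.0
```

```bash
python3 -c "
from h import *
flaps();s=st();print(loc([s['tool_pos']],[590,-290.6],-24.1))"
```

```text
top 1 895 y [59.6 78.5 95. ] z [117.5 129.9 142.6] slope 0.59
top -1 424 y [17.4 38.7 57.5] z [118.2 127.1 137.4] slope -0.44
scene 1 407 y [56.8 82.2 97.2] z [117.3 132.5 143.3] slope 0.47
scene -1 279 y [15.9 34.9 55.8] z [117.9 128.3 137.8] slope -0.44
5.43 q [ 0.72  0.83 -0.54  1.59  0.52  0.87  1.13] [ 590.8 -290.4  133. ] x [-0.912  0.411 -0.   ] y [0.411 0.912 0.001] z [ 0.001  0.001 -1.   ] F [-0.6  0.1  0.1] w -0.2 0.0
[[  0.66519901   0.54181017 132.98668796]]
```

>>> move_arm:
  rows:
    - [[-0.14,-0.31,0.07],[0,0,0]]
    - [[-0.06,-0.14,0.25],[0,0,0]]
    - [[-0.07,-0.15,0.2],[0,0,0]]
    - [[-0.08,-0.19,0.13],[0,0,0]]
    - [[-0.09,-0.19,0.13],[0,0,0]]
    - [[-0.13,-0.29,0.17],[0,0,0]]
    - [[-0.13,-0.29,0.17],[0,0,0]]
    - [[-0.22,-0.49,0.05],[0,0,0]]

```text
clock: 6.1
tool_pos: [562.9, -353.0, 168.8]
tool_rot: [0.21, 0.978, 0.0, 0.001]
force: [0.2, 1.1, 0.2]
gripper_width: 0.2
gripper_force: 0.4
```

>>> move_arm:
  rows:
    - [[-0.07,-0.16,-0.16],[0,0,0]]
    - [[-0.08,-0.17,-0.18],[0,0,0]]
    - [[0,0,0],[0,0,0]]
    - [[0.05,0.11,0.5],[0,0,0]]
    - [[0.2,0.45,0.6],[0,0,0]]
    - [[0,0,0.6],[0,0,0]]
    - [[0,0,0.3],[0,0,0]]
    - [[0,0,0],[0,0,0]]

```text
clock: 6.77
tool_pos: [566.4, -346.6, 219.2]
tool_rot: [0.211, 0.978, -0.001, 0.001]
force: [0.7, -0.5, -0.5]
gripper_width: -0.0
gripper_force: 0.0
```

```bash
python3 -c "
from h import *
flaps();s=st();print(loc([s['tool_pos']],[590,-290.6],-24.1))
p,P=grab('wrist');save('w2',p)
Q=P.reshape(-1,3);h=cv2.cvtColor(p,cv2.COLOR_RGB2HSV).reshape(-1,3).astype(int);L=loc(Q,[590,-290.6],-24.1)
m=(abs(Q[:,2]-95)<5)&(abs(L[:,0])<68)&(abs(L[:,1])<48)
mm=(m.reshape(480,640)*255).astype(np.uint8);mm=cv2.morphologyEx(mm,cv2.MORPH_OPEN,np.ones((5,5)));m=mm.ravel()>0
r=cv2.minAreaRect(Q[m][:,:2].astype(np.float32));print(m.sum(),r,Q[m].mean(0))
b=m&(h[:,0]>100)&(h[:,0]<130)&(h[:,1]>90);print('blue',Q[b].mean(0))
"
```

```text
top 1 883 y [59.9 78.7 94.9] z [117.4 130.2 141.5] slope 0.68
top -1 600 y [60.4 79.1 96.1] z [117.4 126.9 138.5] slope 0.56
scene 1 395 y [59.1 82.  97.1] z [117.7 132.2 143.1] slope 0.61
scene -1 821 y [56.1 79.1 95.6] z [117.3 127.  138.4] slope 0.46
6.87 q [ 0.83  0.75 -0.59  1.51  0.46  1.03  1.28] [ 564.7 -346.7  216.7] x [-0.911  0.413  0.001] y [ 0.413  0.911 -0.001] z [-0.001 -0.    -1.   ] F [-0.1  0.   0. ] w -0.1 0.0
[[-1.82574645e-01 -6.15253282e+01  2.16697385e+02]]
3884 ((565.8743896484375, -272.40301513671875), (30.46799087524414, 60.230377197265625), 68.5433120727539) [ 564.45961685 -272.41447153   95.68580415]
blue [ 559.76629528 -283.25210065   95.32180568]
```

View pics/w2.png

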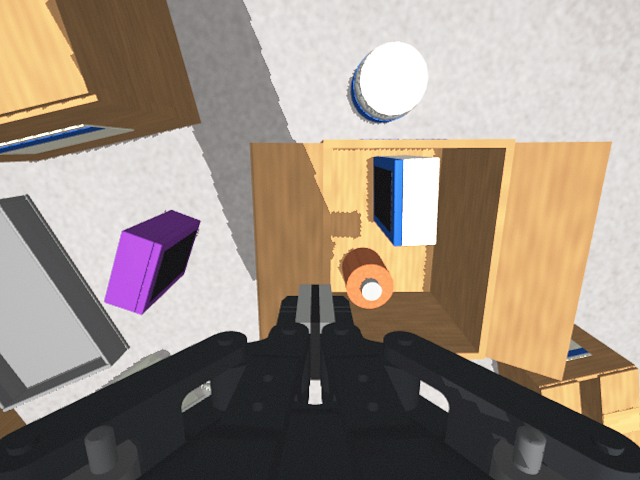

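Both flaps are folded back to about 150°, at the stop. The filter's top shows at (405,200) and the drum stands at (368,285). Now I grip the filter across its 30 mm side.

>>> move_arm:
  rows:
    - [[0.01,0.62,0],[0,0,0.16]]
    - [[0.01,0.62,0],[0,0,0.16]]
    - [[0.01,0.62,0],[0,0,0.16]]
    - [[0,0.62,0],[0,0,0.16]]
    - [[0,0,-0.3],[0,0,0]]
    - [[0,0,-0.4],[0,0,0]]
    - [[0,0,-0.4],[0,0,0]]
    - [[0,0,-0.2],[0,0,0]]
  gripper: 0.2

```text
clock: 7.58
tool_pos: [564.7, -272.8, 175.6]
tool_rot: [0.187, 0.982, -0.0, -0.002]
force: [-0.1, 0.4, 0.1]
gripper_width: 50.8
gripper_force: 0.0
```

>>> move_arm:
  rows:
    - [[0,0,-0.5],[0,0,0]]
    - [[0,0,-0.6],[0,0,0]]
    - [[0,0,-0.6],[0,0,0]]
    - [[0,0,-0.6],[0,0,0]]
    - [[0,0,-0.5],[0,0,0]]
    - [[0,0,-0.2],[0,0,0]]
    - [[0,0,0],[0,0,0]]
    - [[0,0,0],[0,0,0]]

```text
clock: 8.25
tool_pos: [565.8, -272.5, 93.9]
tool_rot: [0.186, 0.983, -0.002, 0.0]
force: [-17.0, 1.2, 45.7]
gripper_width: 51.3
gripper_force: 21.2
```

```bash
python3 -c "
from h import *
st()"
```

```text
8.25 q [ 0.7   0.85 -0.51  1.7   0.58  0.75  1.1 ] [ 565.8 -272.5   93.9] x [-0.931  0.366 -0.001] y [ 0.366  0.931 -0.003] z [-0.001 -0.003 -1.   ] F [-17.    1.2  45.7] w 51.3 21.2
```

```bash
python3 -c "
from h import *
s=bot.state();print(s['wrist_torque'])
p,P=grab('scene');a=cv2.resize(p[170:290,170:310],(700,600),interpolation=cv2.INTER_CUBIC)
q,P=grab('wrist');save('w3',np.hstack([cv2.resize(a,(400,343)),cv2.resize(q,(400,343))]))"
```

```text
[2.29123404 2.27206931 0.76089821]
```

View pics/w3.png

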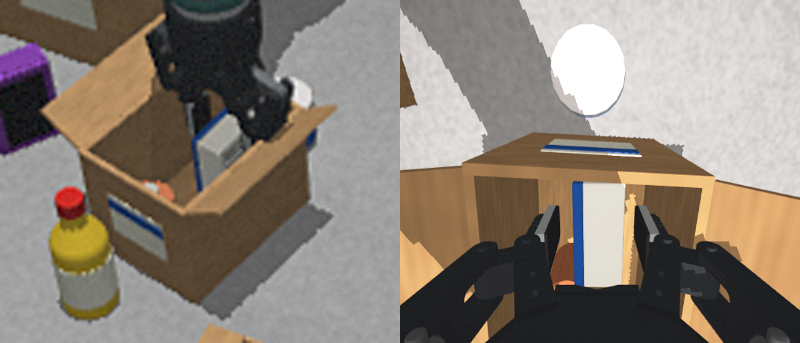

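The right-hand knuckle was pressing on the carton's +y rim or flap: the contact is about 52 mm to +y and the force was 46 N up. I back off upward and grip higher. The knuckles also move inward as the gripper closes.

>>> move_arm:
  rows:
    - [[0,0,0.3],[0,0,0]]
    - [[0,0,0.15],[0,0,0]]
    - [[0,0,0],[0,0,0]]

```text
clock: 8.6
tool_pos: [566.6, -272.7, 102.4]
tool_rot: [0.186, 0.982, -0.0, 0.001]
force: [1.1, 0.6, 1.2]
gripper_width: 51.3
gripper_force: 0.0
```

>>> move_arm:
  rows:
    - [[0,0,0],[0,0,0]]
    - [[0,0,0],[0,0,0]]
    - [[0,0,0],[0,0,0]]
    - [[0,0,0],[0,0,0]]
    - [[0,0,0],[0,0,0]]
  gripper: -1
  squeeze: 40

```text
clock: 9.02
tool_pos: [565.9, -271.3, 101.2]
tool_rot: [0.186, 0.983, 0.0, -0.001]
force: [-0.6, 0.0, -1.5]
gripper_width: 29.2
gripper_force: 40.1
```

```bash
python3 -c "
from h import *
st();flaps()"
```

```text
9.02 q [ 0.71  0.84 -0.52  1.69  0.57  0.76  1.11] [ 565.9 -271.3  101.2] x [-0.931  0.365  0.002] y [0.365 0.931 0.   ] z [-0.002  0.001 -1.   ] F [-0.6  0.  -1.5] w 29.2 40.1
top 1 862 y [55.1 79.1 94.9] z [117.6 130.7 142.3] slope 0.52
top -1 30 y [60.1 69.9 77.6] z [117.2 121.3 126.3] slope 0.37
scene 1 403 y [60.8 81.5 96.9] z [118.1 132.  142.2] slope 0.63
scene -1 677 y [53.1 79.7 96.3] z [117.4 128.  138.9] slope 0.37
```

Gripped: 29.2 mm wide at 40 N. Lifting straight up, then a sideways move with a yaw so the gasket faces the robot.

>>> move_arm:
  rows:
    - [[0,0,0.4],[0,0,0]]
    - [[0,0,0.8],[0,0,0]]
    - [[0,0,0.9],[0,0,0]]
    - [[0,0,0.9],[0,0,0]]
    - [[0,0,0.9],[0,0,0]]
    - [[0,0,0.9],[0,0,0]]
    - [[0,0,0.9],[0,0,0]]
    - [[0,0,0.6],[0,0,0]]

```text
clock: 9.78
tool_pos: [567.2, -271.3, 295.0]
tool_rot: [0.185, 0.983, -0.0, 0.002]
force: [1.9, -0.2, -1.1]
gripper_width: 29.2
gripper_force: 40.1
```

>>> move_arm:
  rows:
    - [[-0.02,0.33,0],[0,0,-0.95]]
    - [[-0.02,0.33,0],[0,0,-0.95]]
    - [[-0.02,0.33,0],[0,0,-0.95]]
    - [[-0.02,0.33,0],[0,0,-0.95]]
    - [[-0.02,0.33,0],[0,0,-0.95]]
    - [[-0.02,0.33,0],[0,0,-0.95]]
    - [[-0.02,0.33,0],[0,0,-0.95]]
    - [[-0.02,0.33,0],[0,0,-0.95]]

```text
clock: 10.45
tool_pos: [561.5, -191.5, 292.0]
tool_rot: [0.473, 0.881, 0.0, 0.0]
force: [0.0, 0.5, -1.7]
gripper_width: 29.0
gripper_force: 40.0
```

>>> move_arm:
  rows:
    - [[-0.02,0.33,0],[0,0,-0.95]]
    - [[-0.02,0.33,0],[0,0,-0.95]]
    - [[-0.02,0.33,0],[0,0,-0.95]]
    - [[-0.02,0.33,0],[0,0,-0.95]]
    - [[-0.02,0.33,0],[0,0,-0.95]]
    - [[-0.02,0.33,0],[0,0,-0.95]]
    - [[-0.02,0.33,0],[0,0,-0.95]]
    - [[-0.02,0.33,0],[0,0,-0.95]]

```text
clock: 11.12
tool_pos: [556.7, -112.2, 292.0]
tool_rot: [0.715, 0.699, 0.0, 0.0]
force: [0.1, 0.4, -1.4]
gripper_width: 29.3
gripper_force: 40.0
```

>>> move_arm:
  rows:
    - [[-0.02,0.33,0],[0,0,-0.95]]
    - [[-0.02,0.33,0],[0,0,-0.85]]
    - [[0,0,0],[-0.15,-0.9,0]]
    - [[0,0,0],[-0.15,-0.9,0]]
    - [[0,0,0],[-0.15,-0.9,0]]
    - [[0,0,0],[-0.15,-0.9,0]]
    - [[0,0,0],[-0.15,-0.9,0]]
    - [[0,0,0],[-0.15,-0.9,0]]

```text
clock: 11.78
tool_pos: [555.4, -92.9, 292.4]
tool_rot: [0.744, 0.632, 0.142, 0.167]
force: [0.5, -0.8, -2.3]
gripper_width: 29.3
gripper_force: 40.3
```

```bash
python3 -c "
from h import *
st()"
```

```text
11.78 q [ 0.26  0.31 -0.21  2.1   0.33  0.31 -0.38] [555.4 -92.9 292.4] x [ 0.162  0.987 -0.   ] y [ 0.892 -0.146  0.428] z [ 0.422 -0.069 -0.904] F [ 0.5 -0.8 -2.3] w 29.3 40.3
```

The outward tilt runs into q6's lower limit. I'll fit a quick kinematic model from the recorded states to choose a tilt direction the arm can reach.

```bash
cat > kin.py <<'E'
import numpy as np, itertools
from scipy.spatial.transform import Rotation as Rn
from scipy.optimize import least_squares
D=[([1.232,.628,.038,1.517,-.027,.996,-.02],[175.2,-626,256.3],[.963,.269,0],[.269,-.963,0]),
([1.127,.52,-.14,1.58,.08,1.048,.304],[283.6,-536.3,304.2],[.614,.79,0],[.79,-.614,-.001]),
([.734,.735,-.589,1.519,.446,1.03,1.181],[591.8,-282.4,221.8],[-.913,.408,.006],[.408,.913,.002]),
([.62,.79,-.55,1.56,.48,.93,1.06],[617.1,-228.5,167.3],[-.912,.409,-.001],[.409,.912,.002]),
([.72,.83,-.54,1.59,.52,.87,1.13],[590.8,-290.4,133],[-.912,.411,.001],[.411,.912,.001]),
([.7,.85,-.51,1.7,.58,.75,1.1],[565.8,-272.5,93.9],[-.931,.366,-.001],[.366,.931,-.003]),
([.26,.31,-.21,2.1,.33,.31,-.38],[555.4,-92.9,292.4],[.162,.987,0],[.892,-.146,.428])]
def fk(q,sg,L,off):
    q=np.array(q); E=lambda ax,a:Rn.from_euler(ax,a).as_matrix()
    h,a,b,c,e,f,g=L
    R=E('z',off[0]+sg[0]*q[0]); p=np.array([0,0,h])
    R=R@E('y',q[1])@E('z',sg[1]*q[2]); p=p+R@[e,0,a]
    R=R@E('y',q[3]); p=p+R@[-e+f,0,b]; R=R@E('z',sg[2]*q[4])@E('y',q[5]); p=p+R@[g,0,c]
    R=R@E('z',off[1]+sg[3]*q[6]); return p,R
def res(v,sg):
    r=[]
    for q,p,x,y in D:
        P,R=fk(q,sg,v[:7],v[7:9]); r+=list((P-p)/200)+list(R[:,0]-x)+list(R[:,1]-y)
    return np.array(r)
if __name__=='__main__':
    best=None
    for sg in itertools.product([1,-1],repeat=4):
        for o in (0,np.pi/2,np.pi,-np.pi/2):
            s=least_squares(res,[350,400,400,200,0,0,0,-1.3-sg[0]*1.23,o],args=(sg,))
            if best is None or s.cost<best[0]: best=(s.cost,sg,s.x)
    print(best[0],best[1],best[2].round(2)); np.savez('kin.npz',sg=best[1],v=best[2])
    for d in D: print((fk(d[0],best[1],best[2][:7],best[2][7:])[0]-d[1]).round(1))
E
python3 kin.py
```

```text
0.0011550960134854374 (-1, -1, -1, -1) [ 3.3027e+02  5.6421e+02  3.7118e+02  3.0548e+02  4.0250e+01  4.7200e+01
  2.2930e+01 -4.0000e-02  1.5300e+00]
[ 0.5  0.9 -5.9]
[ 2.5 -0.4 -1.2]
[ 1.  -0.3  1.4]
[1.2 0.3 3.3]
[-2.4 -1.   2.8]
[-0.8 -1.6  0.1]
[ 0.3  0.8 -0.6]
```

```bash
cat > ik.py <<'E'
from kin import *
z=np.load('kin.npz');SG=z['sg'];V=z['v']
lo=np.array([-3.06,-.37,-1.25,.18,-1.1,.23,-2.94])+.08;hi=np.array([3.06,2.12,1.32,2.47,4.24,1.98,2.94])-.08
def ik(p,R,q0):
    def f(q):
        P,M=fk(q,SG,V[:7],V[7:]); return np.r_[(P-p)/100,((M-R)*2).ravel(),.01*(q-q0)]
    s=least_squares(f,np.clip(q0,lo+.01,hi-.01),bounds=(lo,hi)); P,M=fk(s.x,SG,V[:7],V[7:])
    return s.x,np.linalg.norm(P-p),np.degrees(np.linalg.norm((Rn.from_matrix(M.T@R)).as_rotvec()))
def pose(C,psi,al):
    h=np.array([np.cos(psi),np.sin(psi),0]); zt=h*np.cos(al)-np.array([0,0,np.sin(al)]); yt=h*np.sin(al)+np.array([0,0,np.cos(al)])
    p=np.array([C[0],C[1],0])-51*np.cos(al)*h; p[2]=96*np.sin(al)+15*np.cos(al)+3
    return p,np.stack([np.cross(yt,zt),yt,zt],1)
E
cat > t.py <<'E'
from ik import *
qs=np.array([.26,.31,-.21,2.1,.33,.31,-.38]); st=[qs,np.array([.7,.85,-.51,1.7,.58,.75,1.1]),np.array([.2,.9,0,1.6,1.5,1.2,1]),np.array([.2,.9,0,1.6,1.5,1.2,-1]),np.array([.2,.9,0,1.6,0,1.7,-2.5]),np.array([.2,.9,0,1.6,0,1.7,2.5])]
for C in((600,-100),(540,-100)):
  for al in(20,30):
    for d in range(0,360,30):
      b=None
      for q0 in st:
        q,e,a=ik(*pose(C,np.radians(d),np.radians(al)),q0)
        if e<3 and a<1:
          c=np.abs(q-qs).max()
          if b is None or c<b[0]: b=(c,q)
      print(C,al,d,None if b is None else (b[0].round(2),b[1].round(2)))
E
python3 t.py
```

```text
(600, -100) 20 0 None
(600, -100) 20 30 (np.float64(2.72), array([ 1.43,  1.74, -1.17,  2.34,  3.05,  0.44, -1.22]))
(600, -100) 20 60 (np.float64(2.08), array([ 1.35,  1.62, -1.17,  1.77,  0.19,  0.59,  1.7 ]))
(600, -100) 20 90 (np.float64(2.25), array([ 1.07,  1.61, -1.17,  1.25,  0.19,  1.33,  1.87]))
(600, -100) 20 120 None
(600, -100) 20 150 None
(600, -100) 20 180 None
(600, -100) 20 210 None
(600, -100) 20 240 (np.float64(2.0), array([-0.52,  1.42,  0.56,  1.05,  0.32,  1.6 , -2.38]))
(600, -100) 20 270 (np.float64(1.46), array([-1.01,  1.61,  1.18,  1.58, -0.19,  0.88, -1.84]))
(600, -100) 20 300 (np.float64(3.24), array([-0.71,  1.24,  0.32,  2.12,  1.68,  0.93,  2.86]))
(600, -100) 20 330 None
(600, -100) 30 0 None
(600, -100) 30 30 (np.float64(2.54), array([ 1.32,  1.55, -1.17,  2.37,  2.87,  0.53, -1.28]))
(600, -100) 30 60 (np.float64(1.83), array([ 1.3 ,  1.48, -1.17,  1.83,  0.35,  0.52,  1.45]))
(600, -100) 30 90 (np.float64(2.15), array([ 1.06,  1.51, -1.17,  1.35,  0.29,  1.22,  1.77]))
(600, -100) 30 120 (np.float64(2.43), array([ 0.76,  1.57, -1.17,  0.87,  0.4 ,
[... 1201 characters left out ...]
ay([ 1.39,  1.48, -1.17,  1.96,  0.43,  0.48,  1.41]))
(540, -100) 30 90 (np.float64(2.14), array([ 1.16,  1.5 , -1.17,  1.52,  0.32,  1.14,  1.76]))
(540, -100) 30 120 (np.float64(2.39), array([ 0.88,  1.54, -1.17,  1.13,  0.4 ,  1.69,  2.01]))
(540, -100) 30 150 None
(540, -100) 30 180 None
(540, -100) 30 210 (np.float64(2.2), array([-0.3 ,  1.33,  0.48,  1.02,  0.07,  1.75, -2.58]))
(540, -100) 30 240 (np.float64(1.98), array([-0.61,  1.27,  0.63,  1.4 ,  0.19,  1.29, -2.36]))
(540, -100) 30 270 (np.float64(1.42), array([-1.06,  1.51,  1.21,  1.83, -0.41,  0.71, -1.58]))
(540, -100) 30 300 (np.float64(3.19), array([-0.43,  1.1 , -0.07,  2.32,  1.8 ,  1.16,  2.81]))
(540, -100) 30 330 None
```

```bash
cat > t2.py <<'E'
from ik import *
from scipy.spatial.transform import Slerp
q0=np.array([.26,.31,-.21,2.1,.33,.31,-.38])
def jac(q):
    p,R=fk(q,SG,V[:7],V[7:]);J=np.zeros((6,7))
    for i in range(7):
        d=q.copy();d[i]+=1e-5;P,M=fk(d,SG,V[:7],V[7:]);J[:3,i]=(P-p)/1e-5/300;J[3:,i]=Rn.from_matrix(M@R.T).as_rotvec()/1e-5
    return p,R,J
def go(q,p1,R1,n):
    p,R,_=jac(q);sl=Slerp([0,1],Rn.from_matrix([R,R1]))
    for k in range(1,n+1):
        pt=p+(p1-p)*k/n;Rt=sl(k/n).as_matrix()
        for _ in range(5):
            P,M,J=jac(q);e=np.r_[(pt-P)/300,Rn.from_matrix(Rt@M.T).as_rotvec()]
            q=np.clip(q+J.T@np.linalg.solve(J@J.T+1e-3*np.eye(6),e),lo,hi)
    P,M,_=jac(q);return q,np.linalg.norm(P-p1).round(1),np.degrees(Rn.from_matrix(R1@M.T).magnitude()).round(1)
for al in(22,28):
 for d in(225,240,255,270,285):
  psi=np.radians(d);p,R=pose((550,-95),psi,np.radians(al));pu=p.copy();pu[2]=290
  Rd=pose((550,-95),psi,np.pi/2)[1]
  Rdn=pose((550,-95),np.radians(-9.5),np.pi/2)[1]
  q,e,a=go(q0,np.array([555,-93,292.]),Rdn,8)
  q,e,a=go(q,pu,pose((550,-95),np.radians(-9.5+(d-360+9.5)/2),np.pi/2)[1],10)
  q,e,a=go(q,pu,Rd,10);q1=q
  pm=p.copy();pm[2]=180
  q,e,a=go(q,pm,R,20);q,e2,a2=go(q,p,R,10)
  print(al,d,p.round(0),'down',q1.round(2),'mid',e,a,'end',q.round(2),e2,a2)
E
python3 t2.py
```

```text
22 225 [583. -62.  53.] down [-0.1   0.51  0.24  1.66 -0.14  0.99 -2.16] mid 0.0 0.0 end [-0.4   1.38  0.43  1.04  0.27  1.72 -2.53] 0.0 0.0
22 240 [574. -54.  53.] down [-0.06  0.49  0.17  1.69 -0.1   0.97 -1.95] mid 0.0 0.0 end [-0.52  1.32  0.44  1.27  0.39  1.47 -2.52] 0.0 0.0
22 255 [562. -49.  53.] down [-0.02  0.47  0.1   1.72 -0.06  0.95 -1.73] mid 0.0 0.0 end [-0.65  1.27  0.47  1.51  0.52  1.21 -2.55] 0.0 0.0
22 270 [550. -48.  53.] down [ 0.02  0.45  0.03  1.76 -0.02  0.94 -1.51] mid 0.0 0.0 end [-0.79  1.26  0.53  1.74  0.68  0.93 -2.65] 0.0 0.0
22 285 [538. -49.  53.] down [ 0.08  0.43 -0.04  1.79  0.02  0.92 -1.28] mid 0.0 0.0 end [-0.97  1.32  0.67  1.99  0.9   0.58 -2.84] 0.0 0.0
28 225 [582. -63.  61.] down [-0.09  0.5   0.24  1.67 -0.14  0.99 -2.15] mid 0.0 0.0 end [-0.39  1.3   0.42  1.13  0.24  1.62 -2.53] 0.0 0.0
28 240 [573. -56.  61.] down [-0.06  0.49  0.17  1.69 -0.1   0.97 -1.94] mid 0.0 0.0 end [-0.51  1.25  0.43  1.34  0.36  1.38 -2.51] 0.0 0.0
28 255 [562. -52.  61.] down [-0.02  0.47  0.1   1.73 -0.06  0.95 -1.73] mid 0.0 0.0 end [-0.63  1.2   0.46  1.56  0.5   1.13 -2.52] 0.0 0.0
28 270 [550. -50.  61.] down [ 0.03  0.45  0.03  1.76 -0.02  0.94 -1.51] mid 0.0 0.0 end [-0.76  1.19  0.52  1.79  0.67  0.85 -2.6 ] 0.0 0.0
28 285 [538. -52.  61.] down [ 0.08  0.43 -0.04  1.79  0.02  0.92 -1.28] mid 0.0 0.0 end [-0.95  1.24  0.69  2.02  0.89  0.5  -2.77] 0.0 0.0
```

A sideways tilt works: tool pointing to −y, 28° below level, filter laid around (535, −112), which is bare bench. I undo the tilt, yaw, then tilt sideways.

>>> move_arm:
  rows:
    - [[0,0,0],[0.15,0.9,0]]
    - [[0,0,0],[0.15,0.9,0]]
    - [[0,0,0],[0.15,0.9,0]]
    - [[0,0,0],[0.15,0.9,0]]
    - [[0,0,0],[0.15,0.9,0]]
    - [[0,0,0],[0.15,0.9,0]]
    - [[-0.04,0.05,0],[0,0,-0.97]]
    - [[-0.04,0.05,0],[0,0,-0.98]]

```text
clock: 12.45
tool_pos: [554.0, -90.1, 291.5]
tool_rot: [0.811, 0.585, 0.0, -0.0]
force: [-0.7, 1.0, -1.5]
gripper_width: 28.8
gripper_force: 40.5
```

>>> move_arm:
  rows:
    - [[-0.04,0.05,0],[0,0,-0.98]]
    - [[-0.04,0.05,0],[0,0,-0.98]]
    - [[-0.04,0.05,0],[0,0,-0.98]]
    - [[-0.04,0.05,0],[0,0,-0.98]]
    - [[-0.04,0.05,0],[0,0,-0.98]]
    - [[-0.04,0.05,0],[0,0,-0.98]]
    - [[-0.04,0.05,0],[0,0,-0.98]]
    - [[-0.04,0.05,0],[0,0,-0.98]]

```text
clock: 13.12
tool_pos: [543.5, -77.7, 292.0]
tool_rot: [0.952, 0.306, 0.0, -0.0]
force: [-0.0, -0.1, -2.4]
gripper_width: 28.7
gripper_force: 40.5
```

>>> move_arm:
  rows:
    - [[-0.04,0.05,0],[0,0,-0.98]]
    - [[-0.04,0.05,0],[0,0,-0.98]]
    - [[-0.04,0.05,0],[0,0,-0.98]]
    - [[-0.04,0.05,0],[0,0,-0.98]]
    - [[-0.04,0.05,0],[0,0,-0.98]]
    - [[-0.04,0.05,0],[0,0,-0.98]]
    - [[-0.04,0.05,0],[0,0,-0.98]]
    - [[-0.04,0.05,0],[0,0,-0.97]]

```text
clock: 13.78
tool_pos: [533.9, -65.6, 291.9]
tool_rot: [1.0, -0.002, 0.0, -0.0]
force: [0.4, 0.4, -1.0]
gripper_width: 29.5
gripper_force: 40.5
```

```bash
python3 -c "
from h import *
st()"
```

```text
13.78 q [ 0.04  0.43  0.04  1.79 -0.02  0.93 -1.48] [533.9 -65.6 291.9] x [ 1.    -0.004  0.001] y [-0.004 -1.    -0.001] z [ 0.001  0.001 -1.   ] F [ 0.4  0.4 -1. ] w 29.5 40.5
```

>>> move_arm:
  rows:
    - [[0,0,-0.2],[-0.84,0,0]]
    - [[0,0,-0.2],[-0.84,0,0]]
    - [[0,0,-0.2],[-0.84,0,0]]
    - [[0,0,-0.2],[-0.84,0,0]]
    - [[0,0,-0.2],[-0.84,0,0]]
    - [[0,0,-0.2],[-0.84,0,0]]
    - [[0,0,-0.2],[-0.84,0,0]]
    - [[0,0,-0.2],[-0.84,0,0]]

```text
clock: 14.45
tool_pos: [534.4, -65.2, 243.7]
tool_rot: [0.964, -0.0, 0.001, 0.266]
force: [0.9, -0.7, -2.3]
gripper_width: 29.0
gripper_force: 40.7
```

>>> move_arm:
  rows:
    - [[0,0,-0.2],[-0.84,0,0]]
    - [[0,0,-0.2],[-0.84,0,0]]
    - [[0,0,-0.2],[-0.84,0,0]]
    - [[0,0,-0.2],[-0.84,0,0]]
    - [[0,0,-0.2],[-0.84,0,0]]
    - [[0,0,-0.2],[-0.84,0,0]]
    - [[0,0,-0.2],[-0.84,0,0]]
    - [[0,0,-0.2],[-0.84,0,0]]

```text
clock: 15.12
tool_pos: [534.7, -64.6, 194.6]
tool_rot: [0.859, -0.0, 0.001, 0.512]
force: [0.1, -0.2, -1.1]
gripper_width: 29.1
gripper_force: 40.7
```

```bash
python3 -c "
from h import *
st()
p,P=grab('scene');p2,_=grab('top')
save('s4',np.hstack([cv2.resize(p[140:340,190:530],(500,294)),cv2.resize(p2[180:300,220:420],(294*200//120//2*2-190,294))]))"
```

```text
15.12 q [-0.76  0.94  0.52  1.88  0.71  0.98 -2.49] [534.7 -64.6 194.6] x [1.    0.001 0.003] y [-0.002 -0.476  0.879] z [ 0.002 -0.879 -0.476] F [ 0.1 -0.2 -1.1] w 29.1 40.7
```

View pics/s4.png

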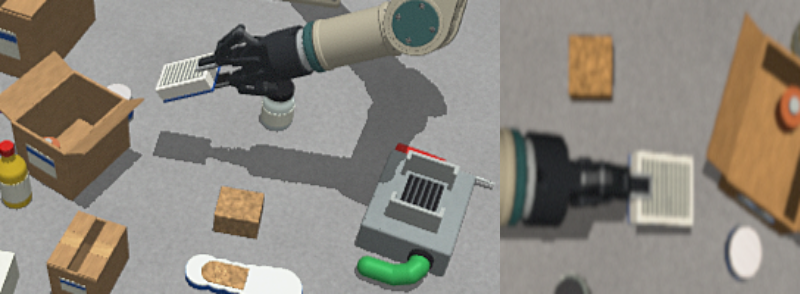

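Pleats up, gasket down, path clear. Lowering towards the bench.

>>> move_arm:
  rows:
    - [[0,0,-0.5],[0,0,0]]
    - [[0,0,-0.6],[0,0,0]]
    - [[0,0,-0.6],[0,0,0]]
    - [[0,0,-0.6],[0,0,0]]
    - [[0,0,-0.6],[0,0,0]]
    - [[0,0,-0.6],[0,0,0]]
    - [[0,0,-0.4],[0,0,0]]
    - [[0,0,-0.2],[0,0,0]]

```text
clock: 15.88
tool_pos: [534.3, -65.9, 71.2]
tool_rot: [0.86, -0.001, 0.0, 0.511]
force: [0.0, -0.2, -1.5]
gripper_width: 29.3
gripper_force: 40.7
```

>>> move_arm:
  rows:
    - [[0,0,-0.1],[0,0,0]]
    - [[0,0,-0.1],[0,0,0]]
    - [[0,0,-0.1],[0,0,0]]
    - [[0,0,0],[0,0,0]]

```text
clock: 16.22
tool_pos: [534.3, -66.2, 63.3]
tool_rot: [0.859, -0.001, 0.001, 0.512]
force: [-0.1, 0.3, -1.8]
gripper_width: 28.9
gripper_force: 40.7
```

```bash
python3 -c "
from h import *
st()
p,P=grab('scene')
Q=P.reshape(-1,3);m=(abs(Q[:,0]-535)<45)&(Q[:,1]>-180)&(Q[:,1]<-60)
L=Q[m]
for y in range(-180,-60,10):
  k=L[(L[:,1]>=y)&(L[:,1]<y+10)]
  if len(k): print(y,len(k),np.percentile(k[:,2],[5,50,95]).round(1),end=';')"
```

```text
16.22 q [-0.74  1.18  0.48  1.85  0.7   0.84 -2.64] [534.3 -66.2  63.3] x [ 1.    -0.001  0.002] y [-0.002 -0.476  0.879] z [ 0.    -0.879 -0.476] F [-0.1  0.3 -1.8] w 28.9 40.7
-180 108 [ -4.6  -0.3 137. ];-170 76 [-4.8 -0.8  4.2];-160 93 [-3.9 23.8 35.8];-150 122 [-3.4 34.3 41.5];-140 130 [-3.3 37.  46.4];-130 132 [-3.9 43.2 51.6];-120 146 [-3.5 44.3 57. ];-110 150 [-3.6 51.  62.6];-100 153 [-3.7 46.9 74.1];-90 169 [-3.2 55.6 84.9];-80 177 [-3.9 54.6 89.6];-70 211 [ -3.5  47.  118. ];
```

>>> move_arm:
  rows:
    - [[0,0.04,-0.1],[-0.25,0,0]]
    - [[0,0.04,-0.1],[-0.25,0,0]]
    - [[0,0.03,-0.09],[-0.24,0,0]]
    - [[0,0,0],[0,0,0]]
    - [[0,0,0],[0,0,0]]

```text
clock: 16.68
tool_pos: [534.2, -62.6, 53.9]
tool_rot: [0.843, 0.0, 0.0, 0.538]
force: [0.1, 0.7, -0.3]
gripper_width: 29.2
gripper_force: 40.9
```

>>> move_arm:
  rows:
    - [[0,0,-0.05],[0,0,0]]
    - [[0,0,-0.05],[0,0,0]]
    - [[0,0,0],[0,0,0]]

```text
clock: 16.93
tool_pos: [534.3, -63.3, 53.4]
tool_rot: [0.842, -0.001, 0.001, 0.539]
force: [-0.4, 4.7, 7.2]
gripper_width: 28.9
gripper_force: 41.9
```

The far edge touches the bench, at about 8 N. I open part way, then draw back level.

>>> move_arm:
  rows:
    - [[0,0,0],[0,0,0]]
    - [[0,0,0],[0,0,0]]
    - [[0,0,0],[0,0,0]]
    - [[0,0.3,0],[0,0,0]]
    - [[0,0.5,0],[0,0,0]]
    - [[0,0.5,0.2],[0,0,0]]
    - [[0,0.2,0.7],[0,0,0]]
    - [[0,0,0.9],[0,0,0]]
  gripper: 0.1

```text
clock: 17.6
tool_pos: [533.9, -15.1, 103.6]
tool_rot: [0.844, 0.002, 0.0, 0.536]
force: [0.5, 0.3, 0.2]
gripper_width: 47.2
gripper_force: 0.0
```

```bash
python3 -c "
from h import *
st()
for n in('scene','top'):
  p,P=grab(n);Q=P.reshape(-1,3)
  m=(abs(Q[:,0]-535)<70)&(Q[:,1]>-170)&(Q[:,1]<-40)&(Q[:,2]>20)&(Q[:,2]<38)
  if m.sum()>20: print(n,m.sum(),cv2.minAreaRect(Q[m][:,:2].astype(np.float32)),np.percentile(Q[m][:,2],[5,50,95]))
  save('lay_'+n,p)
p=np.hstack([cv2.resize(cv2.imread('pics/lay_scene.png')[140:300,190:350],(400,400)),cv2.resize(cv2.imread('pics/lay_top.png')[200:290,300:390],(400,400))]);cv2.imwrite('pics/lay.png',p)"
```

```text
17.6 q [-0.81  1.14  0.47  1.79  0.65  1.   -2.6 ] [533.9 -15.1 103.6] x [ 1.     0.003 -0.002] y [ 0.003 -0.424  0.905] z [ 0.002 -0.905 -0.424] F [0.5 0.3 0.2] w 47.2 0.0
scene 738 ((535.5645141601562, -99.2042465209961), (69.82831573486328, 89.99537658691406), 0.14092719554901123) [22.74371617 29.42544501 33.58792474]
top 908 ((532.16259765625, -99.48750305175781), (88.90887451171875, 59.13945388793945), 89.08074188232422) [25.87111162 29.54229505 32.87866905]
```

View pics/lay.png

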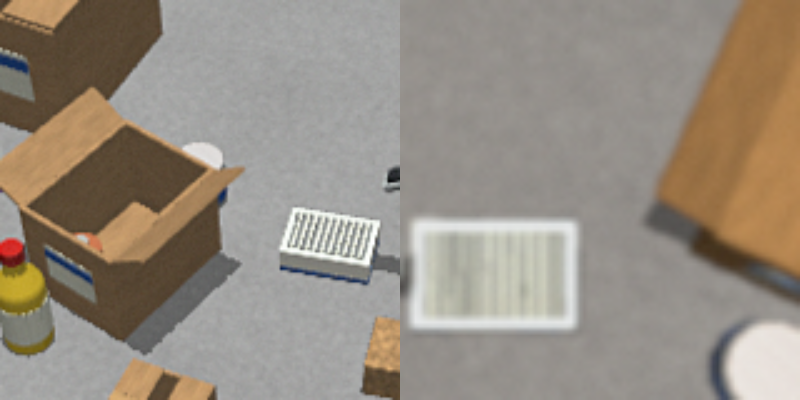

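The filter lies flat with its gasket down, centre (532.3, −99.4), top at z 29.5, and it's released. Next I bring the tool upright, yaw 90° and re-grip from above.

>>> move_arm:
  rows:
    - [[0,0,0.4],[0.9,0,0]]
    - [[0,-0.1,0.4],[0.94,0,0]]
    - [[0,-0.2,0.4],[0.94,0,0]]
    - [[0,-0.2,0.4],[0.94,0,0]]
    - [[0,-0.2,0.4],[0.94,0,0]]
    - [[0,-0.2,0.4],[0.94,0,0]]
    - [[0,-0.2,0.4],[0.94,0,0]]
    - [[0,-0.2,0],[0.94,0,0]]
  gripper: 0.95

```text
clock: 18.37
tool_pos: [535.0, -57.0, 191.6]
tool_rot: [0.965, -0.001, 0.002, 0.263]
force: [-0.3, -0.7, -0.1]
gripper_width: 83.0
gripper_force: 0.0
```

>>> move_arm:
  rows:
    - [[0,-0.2,0],[0.95,0,0]]
    - [[0,-0.2,0],[0.95,0,0]]
    - [[0,-0.2,0],[0.95,0,0]]
    - [[0,-0.2,0],[0.95,0,0]]
    - [[0,-0.2,0],[0.95,0,0]]
    - [[0,-0.2,0],[0.95,0,0]]
    - [[0,-0.2,0],[1,0,0]]
    - [[0,-0.1,0],[0,0,0.98]]

```text
clock: 19.03
tool_pos: [533.2, -108.0, 189.5]
tool_rot: [0.999, 0.034, -0.0, -0.001]
force: [-1.2, -1.1, 0.0]
gripper_width: 83.1
gripper_force: 0.0
```

>>> move_arm:
  rows:
    - [[0,0,0],[0,0,0.98]]
    - [[0,0,0],[0,0,0.98]]
    - [[0,0,0],[0,0,0.98]]
    - [[0,0,0],[0,0,0.98]]
    - [[0,0,0],[0,0,0.98]]
    - [[0,0,0],[0,0,0.98]]
    - [[0,0,0],[0,0,0.98]]
    - [[0,0,0],[0,0,0.98]]

```text
clock: 19.7
tool_pos: [533.6, -101.9, 189.1]
tool_rot: [0.938, 0.347, -0.001, -0.0]
force: [-0.1, 0.7, 0.7]
gripper_width: 83.1
gripper_force: 0.0
```

>>> move_arm:
  rows:
    - [[0,0,0],[0,0,0.98]]
    - [[0,0,0],[0,0,0.98]]
    - [[0,0,0],[0,0,0.98]]
    - [[0,0,0],[0,0,0.98]]
    - [[0,0,0],[0,0,0.98]]
    - [[0,0,0],[0,0,0.98]]
    - [[0,0,0],[0,0,0.98]]
    - [[0,0,0],[0,0,0.98]]

```text
clock: 20.37
tool_pos: [533.6, -102.0, 189.1]
tool_rot: [0.785, 0.619, -0.0, -0.001]
force: [0.8, -1.6, 0.7]
gripper_width: 83.5
gripper_force: 0.0
```

>>> move_arm:
  rows:
    - [[0,0,0],[0,0,0.98]]
    - [[0,0,0],[0,0,0.98]]
    - [[0,0,0],[0,0,0.9]]
    - [[0,0,0],[0,0,0]]

```text
clock: 20.7
tool_pos: [533.6, -102.1, 189.0]
tool_rot: [0.71, 0.704, -0.0, -0.001]
force: [0.1, 0.3, 0.8]
gripper_width: 83.3
gripper_force: 0.0
```

```bash
python3 -c "
from h import *
st()
p,P=grab('wrist');Q=P.reshape(-1,3)
m=(abs(Q[:,0]-533)<50)&(abs(Q[:,1]+99)<70)&(Q[:,2]>24)&(Q[:,2]<36)
print(m.sum(),cv2.minAreaRect(Q[m][:,:2].astype(np.float32)),Q[m].mean(0))"
```

```text
20.7 q [ 0.51  0.62 -0.57  1.87  0.46  0.78 -0.32] [ 533.6 -102.1  189. ] x [0.009 1.    0.001] y [ 1.    -0.009 -0.001] z [-0.001  0.001 -1.   ] F [0.1 0.3 0.8] w 83.3 0.0
8085 ((533.3617553710938, -99.76647186279297), (60.03165054321289, 90.51956939697266), 0.052822429686784744) [533.34210711 -97.25306045  31.25390577]
```

>>> move_arm:
  rows:
    - [[0,0.08,-0.5],[0,0,0]]
    - [[0,0,-0.8],[0,0,0]]
    - [[0,0,-0.9],[0,0,0]]
    - [[0,0,-0.9],[0,0,0]]
    - [[0,0,-0.9],[0,0,0]]
    - [[0,0,-0.7],[0,0,0]]
    - [[0,0,-0.4],[0,0,0]]
    - [[0,0,-0.15],[0,0,0]]

```text
clock: 21.42
tool_pos: [532.9, -99.4, 30.1]
tool_rot: [0.711, 0.703, -0.001, -0.001]
force: [-0.2, -1.3, 0.5]
gripper_width: 83.1
gripper_force: 0.0
```

>>> move_arm:
  rows:
    - [[0,0,0],[0,0,0]]
    - [[0,0,0],[0,0,0]]

```text
clock: 21.58
tool_pos: [534.7, -99.5, 32.6]
tool_rot: [0.711, 0.703, 0.0, 0.0]
force: [-0.3, -1.1, 0.4]
gripper_width: 83.3
gripper_force: 0.0
```

>>> move_arm:
  rows:
    - [[0,0,0],[0,0,0]]
    - [[0,0,0],[0,0,0]]
    - [[0,0,0],[0,0,0]]
    - [[0,0,0],[0,0,0]]
    - [[0,0,0],[0,0,0]]
  gripper: -1
  squeeze: 40

```text
clock: 22.0
tool_pos: [534.8, -99.8, 33.3]
tool_rot: [0.711, 0.703, 0.001, 0.001]
force: [-0.2, 0.1, 4.2]
gripper_width: 59.3
gripper_force: 43.5
```

```bash
python3 -c "
from h import *
st()"
```

```text
22.0 q [ 0.37  0.85 -0.37  1.96  0.66  0.46 -0.5 ] [534.8 -99.8  33.3] x [ 0.011  1.    -0.   ] y [ 1.    -0.011  0.002] z [ 0.002 -0.    -1.   ] F [-0.2  0.1  4.2] w 59.3 43.5
```

>>> move_arm:
  rows:
    - [[0,0,0.3],[0,0,0]]
    - [[0,0,0.7],[0,0,0]]
    - [[0,0,0.8],[0,0,0]]
    - [[0,0,0.8],[0,0,0]]
    - [[0,0,0.8],[0,0,0]]
    - [[0,0,0.8],[0,0,0]]
    - [[0,0,0.7],[0,0,0]]
    - [[0,0,0.3],[0,0,0]]

```text
clock: 22.67
tool_pos: [535.3, -99.7, 191.4]
tool_rot: [0.711, 0.703, 0.001, 0.002]
force: [-0.0, 0.4, -1.6]
gripper_width: 59.2
gripper_force: 43.9
```

>>> move_arm:
  rows:
    - [[0.06,0.35,0],[0,0,0.9]]
    - [[0.13,0.7,0],[0,0,0.95]]
    - [[0.13,0.7,0],[0,0,0.95]]
    - [[0.13,0.7,0],[0,0,0.95]]
    - [[0.13,0.7,0],[0,0,0.95]]
    - [[0.13,0.7,0],[0,0,0.95]]
    - [[0.13,0.7,0],[0,0,0.95]]
    - [[0.13,0.7,0],[0,0,0.95]]

```text
clock: 23.33
tool_pos: [562.8, 58.5, 187.7]
tool_rot: [0.468, 0.884, -0.0, -0.0]
force: [0.9, 0.3, -2.7]
gripper_width: 59.2
gripper_force: 43.8
```

>>> move_arm:
  rows:
    - [[0.13,0.7,0],[0,0,0.95]]
    - [[0.13,0.7,0],[0,0,0.95]]
    - [[0.13,0.7,0],[0,0,0.95]]
    - [[0.13,0.7,0],[0,0,0.95]]
    - [[0.13,0.7,0],[0,0,0.95]]
    - [[0.13,0.7,0],[0,0,0.95]]
    - [[0.13,0.7,0],[0,0,0.95]]
    - [[0.13,0.7,0],[0,0,0.95]]

```text
clock: 24.0
tool_pos: [594.1, 226.3, 187.5]
tool_rot: [0.182, 0.983, -0.001, -0.0]
force: [0.4, -0.3, -0.9]
gripper_width: 58.9
gripper_force: 43.8
```

>>> move_arm:
  rows:
    - [[0.13,0.7,0],[0,0,0.95]]
    - [[0.13,0.7,0],[0,0,0.95]]
    - [[0.1,0.24,0],[0,0,0]]
    - [[0,0,0],[0,0,0]]
    - [[0,0,0],[0,0,0]]

```text
clock: 24.42
tool_pos: [605.0, 274.0, 187.4]
tool_rot: [0.109, 0.994, -0.001, -0.0]
force: [-0.4, -0.6, -2.0]
gripper_width: 58.9
gripper_force: 43.8
```

```bash
python3 -c "
from h import *
st()
p,P=grab('wrist');Q=P.reshape(-1,3);save('w5',p)
L=loc(Q,[606,275],-12.2)
b=(abs(L[:,0])<75)&(abs(L[:,1])<55)&(abs(L[:,2]-99)<6)
for s in(1,-1):
  k=b&(L[:,0]*s>0)
  if k.sum()>20: print('brk',s,k.sum(),np.percentile(L[k],[1,50,99],axis=0).round(1).tolist())
f=(abs(L[:,0])<75)&(abs(L[:,1])<55)&(L[:,2]>150)&(L[:,2]<205)
if f.sum()>20: print('filt',f.sum(),np.percentile(L[f],[1,50,99],axis=0).round(1).tolist(),cv2.minAreaRect(Q[f][:,:2].astype(np.float32)))
for n in('scene','top'):
  p,P=grab(n);Q=P.reshape(-1,3);L=loc(Q,[606,275],-12.2)
  f=(abs(L[:,0])<60)&(abs(L[:,1])<50)&(L[:,2]>180)&(L[:,2]<190)
  print(n,f.sum(),np.percentile(L[f],[1,50,99],axis=0).round(1).tolist() if f.sum()>10 else '')
"
```

```text
24.42 q [-0.01  0.87 -0.87  1.52  0.72  1.1   0.3 ] [605.  274.  187.4] x [-0.976  0.218  0.   ] y [ 0.218  0.976 -0.002] z [-0.001 -0.002 -1.   ] F [-0.4 -0.6 -2. ] w 58.9 43.8
brk -1 2008 [[-54.5, -38.5, 94.0], [-50.8, 2.7, 100.7], [-39.1, 40.6, 102.3]]
filt 35636 [[-46.6, -37.6, 163.2], [-11.7, -1.6, 185.2], [30.5, 34.3, 202.9]] ((600.3486938476562, 274.5632019042969), (86.91452026367188, 83.05119323730469), 77.46957397460938)
scene 853 [[-41.0, -39.2, 180.3], [6.7, -3.5, 184.1], [44.6, 32.3, 188.9]]
top 58 [[30.7, -35.0, 180.7], [39.5, -24.0, 183.4], [43.2, -0.6, 186.7]]
```

View pics/w5.png

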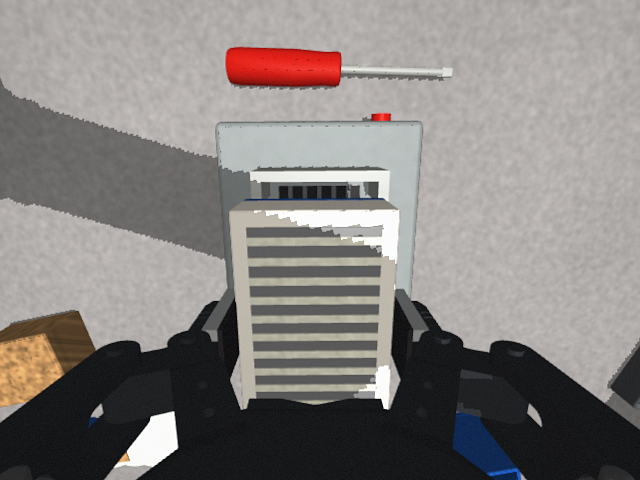

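The filter (centre column 316) is over the pocket and lined up with the bracket. I apply a correction of about 2 mm and lower gently.

>>> move_arm:
  rows:
    - [[0.05,0.06,-0.2],[0,0,0.09]]
    - [[0,0,-0.4],[0,0,0]]
    - [[0,0,-0.4],[0,0,0]]
    - [[0,0,-0.4],[0,0,0]]
    - [[0,0,-0.2],[0,0,0]]
    - [[0,0,0],[0,0,0]]
    - [[0,0,0],[0,0,0]]

```text
clock: 25.15
tool_pos: [606.3, 276.8, 139.1]
tool_rot: [0.105, 0.994, -0.0, -0.001]
force: [-0.3, 0.2, -1.9]
gripper_width: 59.1
gripper_force: 43.8
```

>>> move_arm:
  rows:
    - [[0,0,-0.15],[0,0,0]]
    - [[0,0,-0.15],[0,0,0]]
    - [[0,0,-0.15],[0,0,0]]
    - [[0,0,-0.1],[0,0,0]]
    - [[0,0,0],[0,0,0]]

```text
clock: 25.57
tool_pos: [606.4, 276.5, 122.6]
tool_rot: [0.105, 0.994, -0.0, -0.0]
force: [0.3, -0.2, -1.8]
gripper_width: 59.4
gripper_force: 43.8
```

>>> move_arm:
  rows:
    - [[0,0,-0.15],[0,0,0]]
    - [[0,0,-0.15],[0,0,0]]
    - [[0,0,-0.15],[0,0,0]]
    - [[0,0,-0.15],[0,0,0]]
    - [[0,0,-0.15],[0,0,0]]
    - [[0,0,-0.1],[0,0,0]]
    - [[0,0,-0.05],[0,0,0]]
    - [[0,0,0],[0,0,0]]

```text
clock: 26.23
tool_pos: [606.5, 276.7, 95.9]
tool_rot: [0.105, 0.994, -0.0, -0.0]
force: [0.5, 0.5, -1.2]
gripper_width: 59.3
gripper_force: 43.8
```

>>> move_arm:
  rows:
    - [[0,0,-0.05],[0,0,0]]
    - [[0,0,-0.05],[0,0,0]]
    - [[0,0,0],[0,0,0]]

```text
clock: 26.48
tool_pos: [606.8, 277.0, 93.5]
tool_rot: [0.105, 0.994, 0.0, 0.0]
force: [-0.1, 0.2, -2.2]
gripper_width: 59.1
gripper_force: 43.8
```

>>> move_arm:
  rows:
    - [[0,0,-0.05],[0,0,0]]
    - [[0,0,-0.05],[0,0,0]]
    - [[0,0,0],[0,0,0]]

```text
clock: 26.73
tool_pos: [606.8, 277.1, 93.4]
tool_rot: [0.105, 0.994, -0.0, 0.001]
force: [-4.1, -4.5, 14.5]
gripper_width: 59.1
gripper_force: 45.8
```

Contact comes at 93.4, where the pocket floor should be. Releasing and going straight up.

>>> move_arm:
  rows:
    - [[0,0,0.07],[0,0,0]]
    - [[0,0,0],[0,0,0]]
    - [[0,0,0],[0,0,0]]
    - [[0,0,0],[0,0,0]]
    - [[0,0,0],[0,0,0]]
  gripper: 0.9

```text
clock: 27.15
tool_pos: [606.6, 276.8, 92.1]
tool_rot: [0.105, 0.994, -0.0, -0.0]
force: [-0.6, -0.3, 0.5]
gripper_width: 81.3
gripper_force: 0.0
```

>>> move_arm:
  rows:
    - [[0,0,0.2],[0,0,0]]
    - [[0,0,0.4],[0,0,0]]
    - [[0,0,0.8],[0,0,0]]
    - [[0,0,0.9],[0,0,0]]
    - [[0,0,0.9],[0,0,0]]
    - [[0,0,0.9],[0,0,0]]
    - [[-0.5,0,0.9],[0,0,0]]
    - [[-0.9,0,0.5],[0,0,0]]

```text
clock: 27.82
tool_pos: [567.3, 277.6, 261.5]
tool_rot: [0.107, 0.994, 0.002, 0.003]
force: [0.1, 0.8, -0.6]
gripper_width: 81.3
gripper_force: 0.0
```

>>> move_arm:
  rows:
    - [[-0.9,-0.3,0],[0,0,0]]
    - [[-0.9,-0.3,0],[0,0,0]]
    - [[-0.9,-0.3,0],[0,0,0]]
    - [[-0.9,-0.3,0],[0,0,0]]
    - [[-0.5,-0.3,0],[0,0,0]]
    - [[0,0,0],[0,0,0]]
    - [[0,0,0],[0,0,0]]

```text
clock: 28.4
tool_pos: [441.8, 231.8, 258.7]
tool_rot: [0.105, 0.995, 0.0, 0.001]
force: [1.6, 1.5, 0.2]
gripper_width: 80.9
gripper_force: 0.0
```

```bash
python3 -c "
from h import *
st();flaps()
for n in('scene','top'):
  z=np.load(n+'.npz');p=z['p'];Q=z['P'].reshape(-1,3);L=loc(Q,[606,275],-12.2)
  f=(abs(L[:,0])<47)&(abs(L[:,1])<34)&(L[:,2]>70)&(L[:,2]<98)
  print(n,f.sum(),np.percentile(L[f],[2,50,98],axis=0).round(1).tolist())
  for sx in(1,-1):
    for sy in(1,-1):
      k=f&(L[:,0]*sx>25)&(L[:,1]*sy>15)&(abs(L[:,0])<42)&(abs(L[:,1])<27)
      if k.sum(): print(sx,sy,np.median(L[k][:,2]).round(1),end='; ')
  save('fin_'+n,p)
a=cv2.imread('pics/fin_scene.png')[140:340,150:530];b=cv2.imread('pics/fin_top.png')[110:310,100:460]
cv2.imwrite('pics/fin.png',np.vstack([cv2.resize(a,(570,300)),cv2.resize(b,(570,300))]))"
```

```text
28.4 q [ 0.12  0.58 -1.01  1.91  0.59  0.98  0.2 ] [441.8 231.8 258.7] x [-0.978  0.208 -0.002] y [0.208 0.978 0.   ] z [ 0.002 -0.    -1.   ] F [1.6 1.5 0.2] w 80.9 0.0
top 1 878 y [60.  78.6 94.8] z [117.5 130.  141.5] slope 0.68
top -1 1046 y [60.1 80.1 96.1] z [117.4 127.3 138.2] slope 0.55
scene 1 403 y [58.2 82.2 97.1] z [117.4 132.1 141.9] slope 0.57
scene -1 827 y [56.  78.6 96. ] z [117.4 127.2 138.1] slope 0.45
scene 793 [[-44.6, -27.8, 85.2], [-1.7, 1.3, 90.1], [39.3, 30.1, 94.6]]
1 1 90.4; 1 -1 90.7; -1 1 89.9; -1 -1 90.6; top 1114 [[-44.7, -29.7, 75.5], [-1.4, -2.0, 89.6], [41.6, 29.9, 93.8]]
1 1 90.1; 1 -1 89.6; -1 1 90.3; -1 -1 89.7;
```

View pics/fin.png

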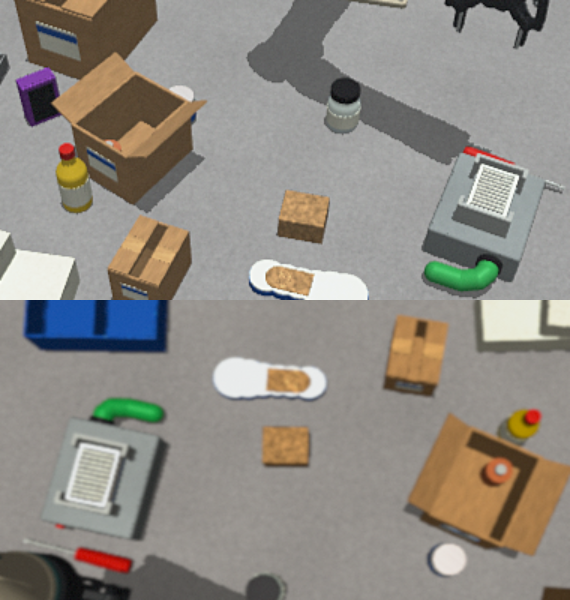

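The final picture shows the filter flat and fully home in the pocket, with all corners at z 90. Both flaps are folded back, the drum is standing, everything else is in place, and the arm is clear.

```bash
python3 -c "
from cell import bot
print(bot.finish_job())"
```

```text
the job is handed in; nothing more can be done
None
```

The job is handed in at about 28 s: the filter sits flat and fully home between the brackets, gasket down, with both flaps folded back, the drum standing and everything else in place. One risk is that the gripper briefly pressed the carton's rim or flap during the first grasp, with a wrist reading of about 46 N, and that may count against the 40 N limit.

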